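# Shut and latch the trinket display case

## Robot

A 6-joint arm with a two-finger parallel gripper is mounted at the origin on the work surface. World frame = base frame: x ahead of the robot, y to its left, z up, the work surface at z = 0. Lengths are in mm, angles in rad, forces in N, time in s.
With the tool pointing down it reaches from about 275 to 725 mm from the base axis. Payload 5.6 kg.
Tool frame: the origin (TCP) lies at the very end of the fingers, on their centre line; the grasp point (between the pads) lies 19 mm behind it; z points along the fingers, y is the line along which they close (so a half turn about z gives the same grasp; the last joint's range is limited). The gripper opens to 85 mm and grips with 20 to 120 N. Pads are 22 mm wide; open, the fingers measure 114 mm over their backs; the gripper's body (76 mm by 85 mm) begins 54 mm behind the grasp point. The pads swing forward as they close: fully open they stand 13 mm farther back than shut.
Start: joints at [1.5, 0.255, 0.108, 0, -1.424, -0.285], TCP at [191.56, 515.556, 231.283] pointing down, gripper open.
Joint ranges: [-2.95, 2.95], [-1.21, 1.97], [-1.09, 1.5], [-2.87, 1.71], [-2.94, -0.07], [-3.05, 3.05]. Speed limits (rad/s): [2.57, 2.57, 3.14, 3.14, 3.14, 3.14].

## Interface

Orientations are given as a rotation vector (axis times angle).
In Python, from plant import get_obs, snapshot, calibration, hand_in gives the robot as it stands. The module is installed in compiled form; this text tells all that it offers.
- The arm moves only by the shell command python3 -m creep 'ROWS' [OPENING] [FORCE]. ROWS is JSON, one flat list of numbers, 4 for each row, row after row: the shift along the tool's x, y, z in m, then the turn about the tool's z in rad. A call has 1 to 12 rows; each row shifts and turns the commanded pose from where the row before left it, along the tool's axes as they then stand; what a row does not reach is not made up. A row lasts 1/10 s, in which the tool goes at most 50 mm and 8.59 degrees, less where a joint would pass 70% of its speed; a pose out of reach is approached as far as the arm can. A call is refused whole if a number of a shift passes 0.05 or a number of a turn 0.15, either way. A call with a gripper value outside its range is refused whole. OPENING is the closure, from 0 (fully open) to 1 (shut), set as the call begins (- or left out, the last holds). The fingers move at their own pace and stop on an object; FORCE is the grip in N (left out, the last holds). Time passes only in rows, so rows that do not move let the fingers close. It gives the time, the measured TCP pose, the force, the opening and the grip force at its end, in the units of the state.
- get_obs(): the state, without advancing time (a new reading comes with each control period).
- snapshot(name): name is "scene" or "side" or "wrist"; returns the picture (480x640x3 uint8, blue, green, red); there is no depth.
- calibration(name): a dict with "mtx" (3x3 intrinsics, pixels), "world_to_cam" (4x4, takes a point from world to camera coordinates). Camera axes: x right, y down, z forward; pixel columns grow to the right and rows downward; lengths in mm; the calibration is good to about 2 mm. A picture is of the moment at which its call begins: read the wrist's pose just before it. calibration takes no time and is no camera call; for the wrist camera it gives the pose at the moment of the call.
- hand_in(): hands the job in; it is judged then, once.
The state is a dict: "t": time; "joint_pos": joint angles; "qd": joint speeds; "effort": joint torques, N m; "position": TCP position; "orientation": TCP orientation; "contact_force": force on the tool from outside, world axes, zero at the start; "torque": the same for the moment, N m; "finger_gap": opening from 0.0 (shut) to 1.0 (fully open); "finger_force": force on a finger pad.
Only numpy, scipy, OpenCV 4.12 (cv2) and the standard library are available. Lean on these libraries where they do the work, as an engineer would, in place of code of your own. Each camera call takes 0.05 s, during which the arm holds its last target. There are 200 camera calls.

## Task

Swing the little display case's door fully shut so that it seats in its ball catch, then bring the latch's bail over from its rest and hook its wooden bar in front of and under the lip of the keeper on the door's top edge. Finally swing the red lever back and press it down past its centre until it lies flat, so that the sprung bail clamps the door. Leave the shop's goods standing around the case, and on its roof, where they are.

Things in the scene. Friction and masses are not known exactly. Their poses are not given: they have to be found in the camera images.
- case: Fixed dark-wood and glass display case, 200 mm deep (x), 240 mm wide (y), 130 mm high; origin at the centre of its underside; the door is on its -x side. On the flat roof is the toggle latch, which works in a vertical plane parallel to the case's x axis, 50 mm to the -y side of the case's centre.
- door (a joint): Door angle in rad: 0 shut, grows as its free edge swings out to -x. 224 mm wide, 18 mm thick, top edge 128 mm up, hinged upright at the case's +y front corner (case x -109, y +114 mm). Light friction: it stays where left. In the last 0.05 rad a sprung ball catch must be overcome (about 8 N at door_push); it then holds the door at 0, against a firm stop.
- door_push (a point): Point on the door's front face half-way along its width, 12 mm below its top edge, 114 mm from the hinge line; moves with the door, its x axis points through the door into the case. Clear place to push with nothing above it. The keeper's ledge stands out 29 mm in front of the door, 154 to 174 mm from the hinge line.
- lever (a joint): Lever angle in rad: 0 flat and pointing to the case's +x (closed), pi/2 upright, up to 2.4 leaning over the front (open). Friction 0.05 N m: stays where left. With the bail hooked it tightens below about 1.0 rad, resists with up to 0.25 N m, passes dead centre near 0.25 rad and is then drawn to 0 and kept there.
- lever_pivot (a point): The lever's axis, 24 mm above the roof, mid-width of the latch, parallel to the case's y; it does not move. The red lever reaches 64 mm from it, 26 mm wide, 6 mm thick.
- lever_pad (a point): Thumb spot on the lever, 50 mm from the pivot, on the face that looks up when the lever is flat (to the front, -x, when upright). The lever's end is flared up by 5 mm beyond it.
- bail (a joint): Bail angle about its pin, in rad, measured from the lever: 0 when the latch is closed, grows as it folds back, to a stop at 4.5 where it leans back at rest, bar up behind the lever. Swings freely, falls by its weight. The pin is 18 mm from the lever's axis, 0.25 rad below the lever's line. Direction from pin to bar, as an angle up from the case's +x: pi + lever - bail.
- bail_bar (a point): Centre of the bail's wooden cross bar: round, 10 mm thick, 94 mm long, parallel to the case's y, 85 mm from the bail's pin, carried by two 6 mm side wires 100 mm apart. Either half can be taken from above, clear of the 20 mm wide keeper; it turns in the fingers. It gives outward along the wires against springs, 8 N per mm.
- keeper_seat (a point): Bar's centre when hooked, 72 mm in front of lever_pivot and level with it (door shut); moves with the door, x axis into the case. Steel keeper, 20 mm wide: wall face 5 mm behind this point, flat ledge 6.5 mm below reaching 29 mm forward (-x), lip from 8 to 13 mm above reaching 2 mm forward. With the lever over 1.9 rad the bar lands on the ledge in front of the lip; pulled back, it slides under.
- house: Loose white house figurine with a blue dome, 50 x 50 x 70 mm, standing on the case's roof; origin at the centre of its underside. Not to be disturbed.
- drum: Loose wooden goblet drum, 98 mm across, 152 mm high; origin under its centre. Not to be disturbed.
- mortar: Loose light-wood mortar, 100 mm across, 85 mm high; origin under its centre. Not to be disturbed.
- trinket_box: Loose wooden box 124 x 89 x 58 mm; origin under its centre. Not to be disturbed.
- bowl: Loose blue bowl, 130 mm across, 50 mm high; origin under its centre. Not to be disturbed.
- jar: Loose white jar with a wooden cap, 72 mm across, 100 mm high; origin under its centre. Not to be disturbed.
- spoon: Loose wooden spoon 200 mm long, lying on the table; origin under its middle. Not to be disturbed.

How it is judged:
By the outcome, as a careful person would: the job done as asked, in the order asked, and still so for the second after the job is handed in, with the robot touching nothing.
It also fails if it takes over 62 s, if anything falls off the work surface, if the arm or the gripper's body presses on something with over 40 N, if the wrist force passes 120 N, or if a joint passes its speed limit or range.

## Working session

There is one attempt and no reset: what is moved stays moved. The work goes in short steps, Python scripts to look and compute and a shell command to move; the robot and the scene stay as the last step left them, time stands still between calls to the robot, and variables do not carry over. Pictures are saved under pics/ and viewed, at most 10 in all, crops included, and the job is handed in when it is done.

```bash
mkdir -p pics; python3 - <<'E'
from plant import *
import cv2,numpy as np
for n in("scene","side"):
    cv2.imwrite(f"pics/{n}0.png",snapshot(n)); c=calibration(n); print(n,np.round(c["mtx"],1).tolist(),np.round(c["world_to_cam"],3).tolist())
o=get_obs();print(o["t"],o["position"],o["orientation"],o["finger_gap"])
E
```

```text
scene [[465.8, 0.0, 314.5], [0.0, 465.8, 238.7], [0.0, 0.0, 1.0]] [[-0.275, 0.961, -0.005, 149.446], [0.695, 0.195, -0.692, -284.15], [-0.665, -0.194, -0.721, 1589.693], [0.0, 0.0, 0.0, 1.0]]
side [[510.8, 0.0, 321.6], [0.0, 510.8, 242.0], [0.0, 0.0, 1.0]] [[0.858, -0.514, 0.004, -445.897], [-0.292, -0.494, -0.819, 226.409], [0.423, 0.701, -0.574, 976.013], [0.0, 0.0, 0.0, 1.0]]
0.1 [191.38244503 515.17058718 230.52073713] [ 3.09041323e+00 -5.55745593e-01 -3.85440572e-04] 0.9982435326358987
```

View pics/scene0.png

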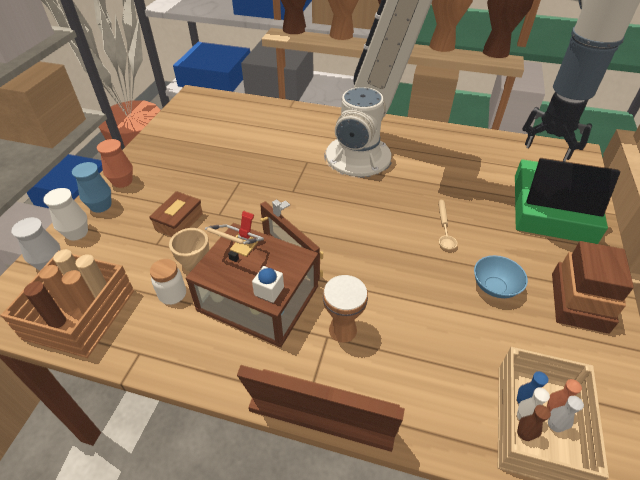

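View pics/side0.png

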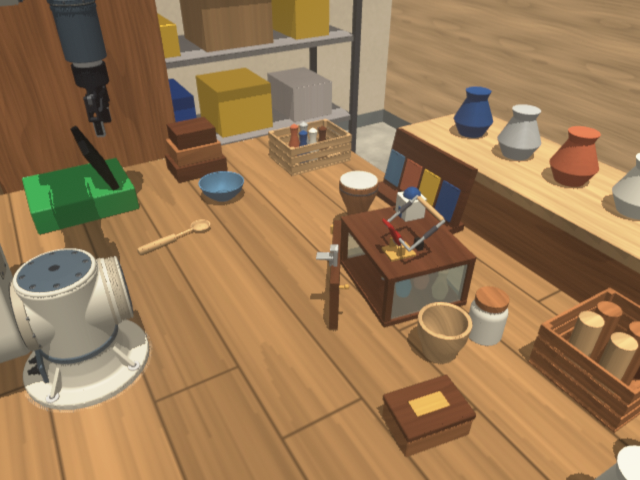

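The scene view has the case at about (255,280), its door open at (290,228), and the red lever at (246,222). The side view has the case at (405,260), the door at (334,285), and the bail bar near (430,205). I'll enlarge both.

```bash
python3 - <<'E'
import cv2,numpy as np
a=cv2.imread("pics/scene0.png")[180:350,140:360];b=cv2.imread("pics/side0.png")[170:340,300:480]
cv2.imwrite("pics/z1.png",cv2.resize(a,None,fx=3.5,fy=3.5,interpolation=2))
cv2.imwrite("pics/z2.png",cv2.resize(b,None,fx=3.5,fy=3.5,interpolation=2))
E
```

```text
(no output)
```

View pics/z1.png

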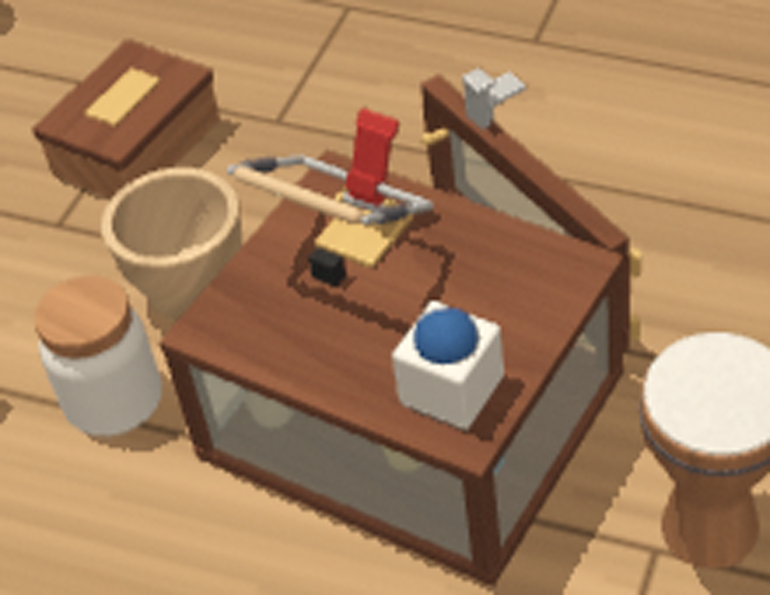

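View pics/z2.png

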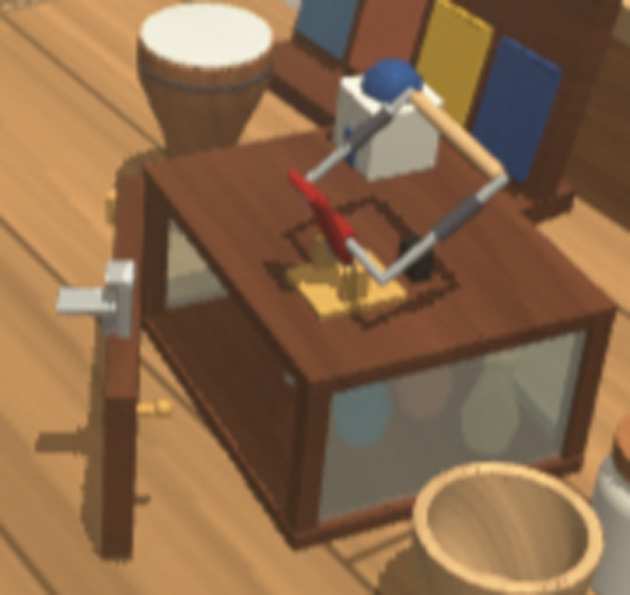

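Zoomed scene crop: the roof corners are at (168,343), (485,473), (618,260) and (330,152), the bail bar runs (235,170) to (365,212), and the lever tip is at (377,113). The side crop shows the roof corners at (308,385), (612,312) and (147,165), the bar from (412,97) to (500,170), and the door's free top edge near (118,390).

```bash
cat > h.py <<'E'
from plant import *
import numpy as np,cv2
def ray(n,p,c=None):
    c=c or calibration(n); M=np.array(c["world_to_cam"]);R=M[:3,:3]
    d=R.T@np.linalg.inv(c["mtx"])@np.array([*p,1.]); return -R.T@M[:3,3],d/np.linalg.norm(d)
def plane(n,p,z,c=None):
    o,d=ray(n,p,c); return o+d*(z-o[2])/d[2]
def tri(a,b):
    A=0;B=0;P=[]
    for o,d in(a,b):
        K=np.eye(3)-np.outer(d,d);A=A+K;B=B+K@o
    x=np.linalg.solve(A,B); return x,[np.linalg.norm((np.eye(3)-np.outer(d,d))@(x-o)) for o,d in(a,b)]
def proj(n,P,c=None):
    c=c or calibration(n); M=np.array(c["world_to_cam"]);q=c["mtx"]@(M[:3,:3]@np.array(P,float)+M[:3,3]); return q[:2]/q[2]
E
python3 - <<'E'
from h import *
np.set_printoptions(precision=1,suppress=True)
S=lambda x,y:(140+x/3.5,180+y/3.5); D=lambda x,y:(300+x/3.5,170+y/3.5)
for k,p in dict(bm=(168,343),bp=(485,473),fp=(618,260),fm=(330,152)).items(): print("sc",k,plane("scene",S(*p),130))
for k,p in dict(fm=(308,385),bm=(612,312),fp=(147,165)).items(): print("sd",k,plane("side",D(*p),130))
for k,a,b in(("bar-",(235,170),(500,170)),("bar+",(365,212),(412,97)),("tip",(377,113),(297,175)),("base",(365,197),(347,255)),("house dome",(447,310),(392,62))):
    print(k,*tri(ray("scene",S(*a)),ray("side",D(*b))))
print("door free top", plane("scene",S(430,82),128),plane("side",D(120,392),128))
print("mortar",plane("scene",S(172,210),85),"jar",plane("scene",S(83,310),100),"drum",plane("scene",S(718,395),152), plane("side",D(205,37),152))
E
```

```text
sc bm [ 734.9 -242.4  130. ]
sc bp [774.5 -12.2 130. ]
sc fp [586.7  18.2 130. ]
sc fm [ 542.3 -210.3  130. ]
sd fm [ 534.9 -220.   130. ]
sd bm [ 725.6 -256.   130. ]
sd fp [580.9  13.3 130. ]
bar- [ 660.7 -212.9  224.3] [np.float64(0.7521754982909524), np.float64(0.752175498290899)]
bar+ [ 672.4 -122.1  222.3] [np.float64(2.540187112016986), np.float64(2.540187112016949)]
tip [ 574.2 -149.8  213.4] [np.float64(1.9327374478038606), np.float64(1.9327374478037747)]
base [ 603.  -158.5  156.2] [np.float64(3.013733754857596), np.float64(3.0137337548575873)]
house dome [716.2 -54.  200.7] [np.float64(2.2609456919142725), np.float64(2.2609456919143973)]
door free top [ 449.7 -168.   128. ] [ 444.9 -170.8  128. ]
mortar [ 589.2 -322.1   85. ] jar [ 703.9 -328.4  100. ] drum [695.7 112.5 152. ] [687.6 104.9 152. ]
```

```bash
cat >> h.py <<'E'
YAW=-0.18; C=np.array([656,-116.])
def tocase(p):
    d=np.array(p[:2])-C;c,s=np.cos(YAW),np.sin(YAW); return np.array([c*d[0]+s*d[1],-s*d[0]+c*d[1],p[2]])
def st():
    from scipy.spatial.transform import Rotation as R
    o=get_obs();X=R.from_rotvec(o["orientation"]).as_matrix()
    print("t %.2f"%o["t"],"case",np.round(tocase(o["position"]),1),"yaw %.3f tilt %.3f"%(np.arctan2(X[1,0],X[0,0]),X[2,2]),"gap %.2f ff %.1f"%(o["finger_gap"],o["finger_force"]),"F",np.round(o["contact_force"],1),"q",np.round(o["joint_pos"],2))
E
python3 -m creep '[0,0,0,0.14,0,0,0,0.14,0,0,0,0.14,0,0,0,0.14,0,0,0,0.14,0,0,0,0.14,0,0,0,0.14,0,0,0,0.14,0,0,0,0.14,0,0,0,0.134]' 1 25; python3 -c "from h import *;st()"
```

```text
t: 1.1
position: [191.4, 515.3, 230.7]
orientation: [2.006, -2.416, 0.001]
contact_force: [0.3, 0.0, 0.1]
finger_gap: 0.003
finger_force: 0.0
t 1.10 case [-570.1  537.9  230.7] yaw -1.756 tilt -1.000 gap 0.00 ff 0.0 F [0.3 0.  0.1] q [ 1.5   0.26  0.11 -0.   -1.42 -1.68]
```

```bash
python3 -m creep '[0.036,-0.024,0,0,0.036,-0.024,0,0,0.036,-0.024,0,0,0.036,-0.024,0,0,0.036,-0.024,0,0,0.036,-0.024,0,0,0.036,-0.024,0,0,0.036,-0.024,0,0,0.036,-0.024,0,0,0.036,-0.024,0,0,0.036,-0.024,0,0,0.036,-0.024,0,0]'; python3 -c "
from h import *;st()
cv2.imwrite('pics/sc1.png',snapshot('scene'))"
```

```text
t: 2.3
position: [398.1, 37.4, 231.2]
orientation: [-2.014, 2.411, 0.0]
contact_force: [0.4, 1.6, 0.2]
finger_gap: 0.0
finger_force: 0.0
t 2.30 case [-281.2  104.7  231.2] yaw -1.750 tilt -1.000 gap 0.00 ff 0.0 F [0.4 1.6 0.2] q [ 0.49 -0.05 -0.24 -0.   -1.38 -0.67]
```

```bash
python3 -m creep '[0.03,-0.02,0,0,0.03,-0.02,0.01,0,0.025,-0.015,0.03,0,0.008,-0.007,0.04,0,0,0,0.04,0,0,0,0.003,0,0,0,0,0]'; python3 -c "from h import *;st()"
```

```text
t: 3.05
position: [442.3, -63.6, 108.5]
orientation: [2.013, -2.409, -0.0]
contact_force: [0.8, -0.1, 0.8]
finger_gap: -0.005
finger_force: 0.0
t 3.05 case [-219.7   13.3  108.5] yaw -1.749 tilt -1.000 gap -0.00 ff 0.0 F [ 0.8 -0.1  0.8] q [ 0.21  0.13 -0.37  0.   -1.07 -0.39]
```

```bash
python3 -m creep '[0,-0.01,0,0,0,-0.01,0,0,0,-0.01,0,0,0,-0.01,0,0,0.001,-0.01,0,0,0.001,-0.01,0,0,0.001,-0.008,0,0,0.001,-0.008,0,0]'; python3 -c "from h import *;st()"; python3 -m creep '[0,-0.003,0,0,0,-0.003,0,0,0,-0.002,0,0,0,-0.002,0,0,0,0,0,0]'; python3 -c "from h import *;st()"
```

```text
t: 3.85
position: [517.1, -81.2, 108.1]
orientation: [2.014, -2.411, -0.0]
contact_force: [-1.0, -1.1, 0.7]
finger_gap: -0.003
finger_force: 0.4
t 3.85 case [-142.9    9.4  108.1] yaw -1.750 tilt -1.000 gap -0.00 ff 0.4 F [-1.  -1.1  0.7] q [ 0.14  0.28 -0.19  0.   -1.11 -0.32]
t: 4.35
position: [523.2, -82.4, 107.9]
orientation: [2.011, -2.408, -0.007]
contact_force: [-8.2, 1.6, 4.8]
finger_gap: -0.001
finger_force: 4.5
t 4.35 case [-136.7    9.2  107.9] yaw -1.750 tilt -1.000 gap -0.00 ff 4.5 F [-8.2  1.6  4.8] q [ 0.14  0.29 -0.17 -0.   -1.12 -0.32]
```

In the catch (about 8 N). I'll push on.

```bash
python3 -m creep '[0,-0.003,0,0,0,-0.002,0,0,0,-0.002,0,0]';  python3 -m creep '[0,-0.002,0,0,0,-0.002,0,0,0,0,0,0]'; python3 -c "from h import *;st()"
```

```text
t: 4.65
position: [528.4, -83.6, 107.9]
orientation: [2.009, -2.406, -0.011]
contact_force: [-20.2, 6.5, 16.4]
finger_gap: -0.0
finger_force: 11.0
t: 4.95
position: [528.5, -83.6, 107.9]
orientation: [2.005, -2.403, -0.02]
contact_force: [-29.6, 8.8, 23.0]
finger_gap: 0.001
finger_force: 15.8
t 4.95 case [-131.3    9.   107.9] yaw -1.751 tilt -1.000 gap 0.00 ff 15.8 F [-29.6   8.8  23. ] q [ 0.13  0.31 -0.14 -0.   -1.14 -0.31]
```

```bash
python3 -m creep '[0,0.015,0,0,0,0.025,0,0,0,0.02,-0.02,0,0.01,0,-0.04,0,0.01,0,-0.045,0,0.01,-0.02,-0.045,0,0.01,-0.03,-0.03,0,0.01,-0.03,-0.03,0,0.01,-0.03,0,0,0,-0.02,0,0,0,0,0,0,0,0,0,0]' 0.5; python3 - <<'E'
from h import *
st()
c=calibration("wrist");cv2.imwrite('pics/w1.png',snapshot('wrist'))
a=snapshot("scene");b=snapshot("side");cv2.imwrite("pics/sc2.png",a);cv2.imwrite("pics/sd2.png",b)
np.save("w1.npy",np.array([c["world_to_cam"]])); np.save("wm.npy",c["mtx"])
cv2.imwrite("pics/z3.png",cv2.resize(b[170:340,300:480],None,fx=3.5,fy=3.5,interpolation=2))
E
```

```text
t: 6.15
position: [595.5, -156.0, 317.6]
orientation: [2.014, -2.411, -0.0]
contact_force: [-0.2, 0.3, 0.1]
finger_gap: 0.502
finger_force: 0.0
t 6.15 case [-52.3 -50.2 317.6] yaw -1.750 tilt -1.000 gap 0.50 ff 0.0 F [-0.2  0.3  0.1] q [-0.    0.39  0.52  0.   -1.7  -0.18]
```

View pics/w1.png

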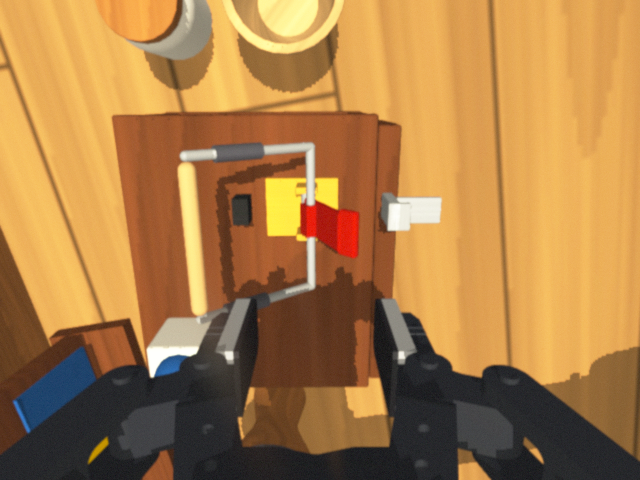

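View pics/z3.png

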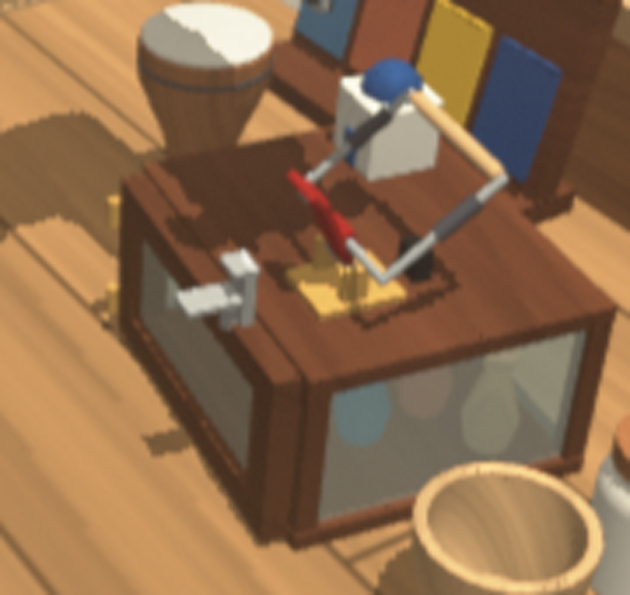

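Wrist view: the bar runs (187,166) to (199,312), the lever tip is near (345,235), the bail's pin wire is at x≈311, the keeper's ledge ends at (440,209), and the roof corners are at (115,116) and (378,114). The side view shows the door shut flush.

```bash
python3 - <<'E'
from h import *
np.set_printoptions(precision=1,suppress=True)
c={"mtx":np.load("wm.npy"),"world_to_cam":np.load("w1.npy")[0]}
W=lambda p,z:tocase(plane("wrist",p,z,c))
for k,p,z in(("roof b-",(115,116),130),("roof f-",(378,114),130),("bar-",(187,166),223),("bar+",(199,312),223),("wire-",(311,148),172),("wire+",(312,287),172),("lev tip",(357,235),212),("ledge tip",(441,209),147),("lip",(383,213),167),("lipf",(409,213),167)):print(k,W(p,z))
S=lambda x,y:(300+x/3.5,170+y/3.5)
r=lambda p:ray("wrist",p,c)
for k,a,b in(("bar-",(187,166),(498,172)),("bar+",(199,312),(414,97)),("tip mid",(357,235),(295,175)),("ledge tip",(441,209),(186,300)),("wire-",(311,148),(382,279))):
    x,e=tri(r(a),ray("side",S(*b)));print(k,tocase(x),e[0])
E
```

```text
roof b- [  96.4 -118.3  130. ]
roof f- [ -98.9 -119.7  130. ]
bar- [ 18.5 -94.3 223. ]
bar+ [ 19.2  -4.9 223. ]
wire- [-49.4 -99.  172. ]
wire+ [-49.9   1.2 172. ]
lev tip [-77.6 -51.  212. ]
ledge tip [-146.9  -51.4  147. ]
lip [-100.1  -53.4  167. ]
lipf [-118.4  -53.4  167. ]
bar- [ 19.7 -95.  223.4] 1.4452919648408364
bar+ [ 20.   -4.5 221.6] 0.4958360109927141
tip mid [-78.2 -51.4 216.5] 1.4265956537739815
ledge tip [-144.5  -53.4  150.7] 1.4823579542729708
wire- [-48.3 -99.8 172. ] 1.3574209801848363
```

```bash
python3 -m creep '[0.01,-0.025,0,0,0.01,-0.025,0,0,0.01,-0.021,0,0,0,0,0.03,0,0,0,0.03,0,0,0,0.025,0,0,0,0.015,0,0,0,0.005,0,0,0,0,0]' - ; python3 - <<'E'
from h import *
st()
c=calibration("wrist");im=snapshot('wrist');cv2.imwrite('pics/w2.png',im)
print([proj("wrist",np.r_[C+[np.cos(YAW)*19-np.sin(YAW)*y,np.sin(YAW)*19+np.cos(YAW)*y],223],c).round() for y in(-97,-50)])
a=np.arange(.63,3.40,.15);P=85*np.c_[np.cos(a),np.sin(a)];d=np.diff(P,axis=0)
print([(round(float(-x),0)/1000,round(float(-z),0)/1000) for x,z in d],P[-1],a[-1])
E
```

```text
t: 7.2
position: [659.4, -198.0, 213.4]
orientation: [2.014, -2.411, 0.0]
contact_force: [0.5, -0.5, -0.5]
finger_gap: 0.503
finger_force: 0.0
t 7.20 case [ 18.1 -80.  213.4] yaw -1.749 tilt -1.000 gap 0.50 ff 0.0 F [ 0.5 -0.5 -0.5] q [-0.07  0.55  0.5   0.   -1.53 -0.11]
[array([313., 290.]), array([313., 406.])]
[(0.008, -0.01), (0.01, -0.008), (0.011, -0.007), (0.012, -0.005), (0.012, -0.003), (0.013, -0.001), (0.013, 0.0), (0.013, 0.002), (0.012, 0.004), (0.011, 0.006), (0.01, 0.008), (0.009, 0.009), (0.008, 0.01), (0.006, 0.011), (0.004, 0.012), (0.002, 0.013), (0.0, 0.013), (-0.001, 0.013)] [-83.49582099 -15.9200464 ] 3.33
```

View pics/w2.png

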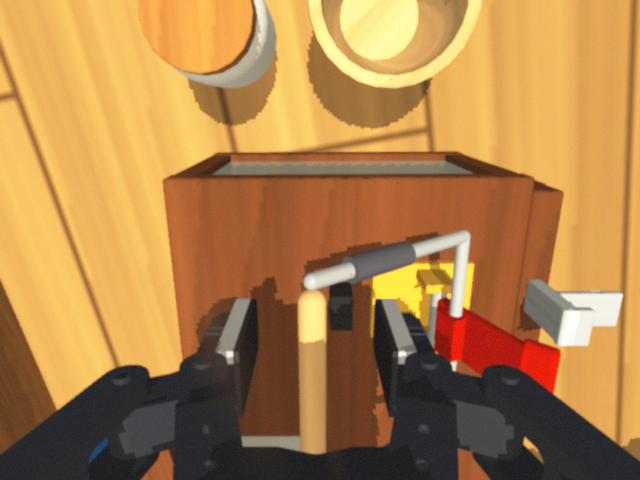

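The bar (column 313) sits centred between the pads (columns 240 and 390). Closing on it.

```bash
python3 -m creep '[0,0,0,0,0,0,0,0,0,0,0,0,0,0,0,0]' 1 25;  python3 -m creep '[0,0.008,-0.01,0,0,0.01,-0.008,0,0,0.011,-0.007,0,0,0.012,-0.005,0,0,0.012,-0.003,0,0,0.013,-0.001,0]'; python3 -c "from h import *;st()"
```

```text
t: 7.65
position: [660.4, -198.3, 214.0]
orientation: [-2.013, 2.41, -0.003]
contact_force: [1.2, -0.3, 2.0]
finger_gap: 0.105
finger_force: 25.9
t: 8.25
position: [594.1, -186.6, 248.5]
orientation: [-2.013, 2.41, -0.003]
contact_force: [0.9, -1.0, 3.6]
finger_gap: 0.107
finger_force: 24.5
t 8.25 case [-48.3 -80.5 248.5] yaw -1.750 tilt -1.000 gap 0.11 ff 24.5 F [ 0.9 -1.   3.6] q [-0.05  0.4   0.35  0.   -1.52 -0.13]
```

```bash
python3 -m creep '[0,0.013,0,0,0,0.013,0.002,0,0,0.012,0.004,0,0,0.011,0.006,0,0,0.010,0.008,0,0,0.009,0.009,0,0,0.008,0.010,0,0,0.006,0.011,0,0,0.004,0.012,0,0,0.002,0.013,0]'; python3 -c "from h import *;st()"
```

```text
t: 9.25
position: [505.1, -170.8, 172.0]
orientation: [2.012, -2.409, -0.003]
contact_force: [-3.9, -0.5, 1.7]
finger_gap: 0.101
finger_force: 27.7
t 9.25 case [-138.6  -80.9  172. ] yaw -1.750 tilt -1.000 gap 0.10 ff 27.7 F [-3.9 -0.5  1.7] q [-0.03  0.25 -0.05  0.   -1.27 -0.15]
```

```bash
python3 -m creep '[0,-0.001,0.012,0,0,-0.003,0.010,0,0,-0.001,0.004,0,0,0,0.002,0,0,0,0,0]'; python3 - <<'E'
from h import *
st();a=snapshot("side");cv2.imwrite("pics/sd3.png",a);w=snapshot("wrist")
z=cv2.resize(a[190:320,300:450],(600,520),interpolation=2);cv2.imwrite("pics/z4.png",z);cv2.imwrite("pics/w3.png",w)
E
```

```text
t: 9.75
position: [512.0, -171.8, 144.0]
orientation: [2.013, -2.41, -0.001]
contact_force: [-3.6, -1.5, 0.2]
finger_gap: 0.096
finger_force: 28.4
t 9.75 case [-131.7  -80.7  144. ] yaw -1.750 tilt -1.000 gap 0.10 ff 28.4 F [-3.6 -1.5  0.2] q [-0.03  0.28 -0.08  0.   -1.21 -0.15]
```

View pics/z4.png

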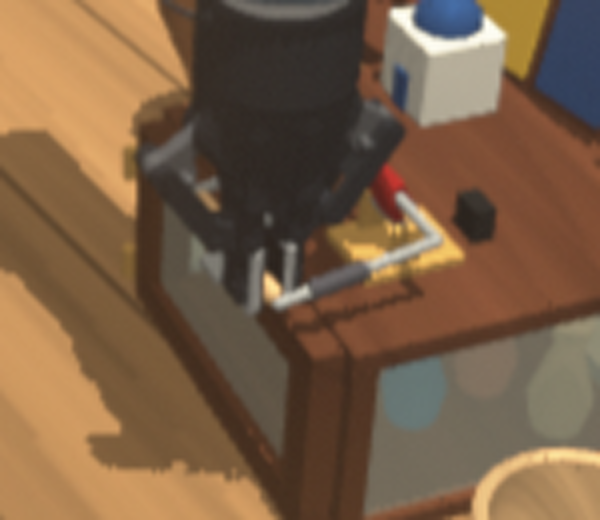

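```bash
python3 -m creep '[0,0,0.001,0,0,0,0,0,0,0,0,0,0,0,-0.005,0,0,0,-0.015,0,0,0,-0.03,0,0,0,-0.03,0,0,0.01,-0.03,0,0,0.03,-0.02,0,0,0.03,0,0,0,0.02,0,0]' 0.6; python3 - <<'E'
from h import *
st();a=snapshot("side");cv2.imwrite("pics/sd4.png",a);w=snapshot("wrist");cv2.imwrite("pics/w4.png",w)
z=np.hstack([cv2.resize(a[190:320,300:450],(461,400),interpolation=2),cv2.resize(w,(339,254))[np.r_[0:254,[253]*146]]]);cv2.imwrite("pics/z5.png",z)
np.save("w4.npy",calibration("wrist")["world_to_cam"])
E
```

```text
t: 10.95
position: [423.9, -155.4, 274.6]
orientation: [-2.012, 2.409, -0.003]
contact_force: [-0.2, -0.2, 0.3]
finger_gap: 0.399
finger_force: 0.0
t 10.95 case [-221.3  -80.3  274.6] yaw -1.750 tilt -1.000 gap 0.40 ff 0.0 F [-0.2 -0.2  0.3] q [-0.    0.05 -0.03 -0.   -1.49 -0.18]
```

View pics/z5.png

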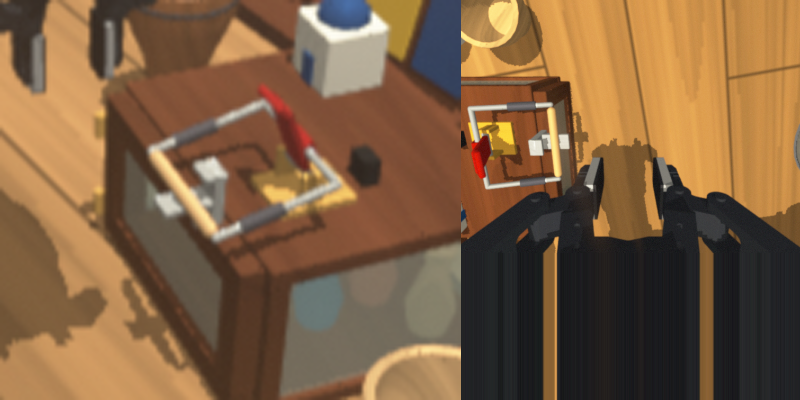

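The bar lies on the ledge in front of the lip, bail down, lever still leaning forward with its tip near (265,90) in the left view. Next is the lever.

```bash
python3 -m creep '[-0.01,-0.02,0.01,0,-0.01,-0.03,0.02,0,-0.009,-0.03,0.025,0,0,-0.02,0.02,0,0,-0.006,0.003,0,0,0,0,0]' 1 25; python3 -m creep '[0,-0.01,0,0,0,-0.01,0,0,0,-0.01,0,0,0,-0.01,-0.002,0,0,-0.01,-0.003,0,0,-0.006,-0.002,0]'; python3 -c "from h import *;st()"
```

```text
t: 11.65
position: [534.6, -146.2, 194.4]
orientation: [2.013, -2.41, -0.001]
contact_force: [-0.3, -0.5, 0.3]
finger_gap: -0.002
finger_force: 0.0
t: 12.25
position: [590.0, -156.1, 202.2]
orientation: [2.014, -2.411, -0.0]
contact_force: [-0.9, 0.2, -0.3]
finger_gap: 0.001
finger_force: 0.5
t 12.25 case [-57.8 -51.3 202.2] yaw -1.750 tilt -1.000 gap 0.00 ff 0.5 F [-0.9  0.2 -0.3] q [-0.    0.38  0.22 -0.   -1.4  -0.18]
```

```bash
python3 -m creep '[0,-0.009,0,0,0,-0.008,0,0,0,-0.006,0.003,0,0,-0.006,0.003,0,0,-0.006,0.004,0,0,0,0,0]'; python3 - <<'E'
from h import *
st();a=snapshot("side");w=snapshot("wrist");cv2.imwrite("pics/w5.png",w)
z=np.hstack([cv2.resize(a[190:320,300:450],(461,400),interpolation=2),cv2.resize(w,(339,254))[np.r_[0:254,[253]*146]]]);cv2.imwrite("pics/z6.png",z)
E
```

```text
t: 12.85
position: [624.0, -162.2, 191.1]
orientation: [2.014, -2.411, -0.001]
contact_force: [-1.0, -0.1, 0.6]
finger_gap: 0.0
finger_force: 0.5
t 12.85 case [-23.2 -51.2 191.1] yaw -1.750 tilt -1.000 gap 0.00 ff 0.5 F [-1.  -0.1  0.6] q [-0.01  0.46  0.3  -0.   -1.42 -0.17]
```

View pics/z6.png

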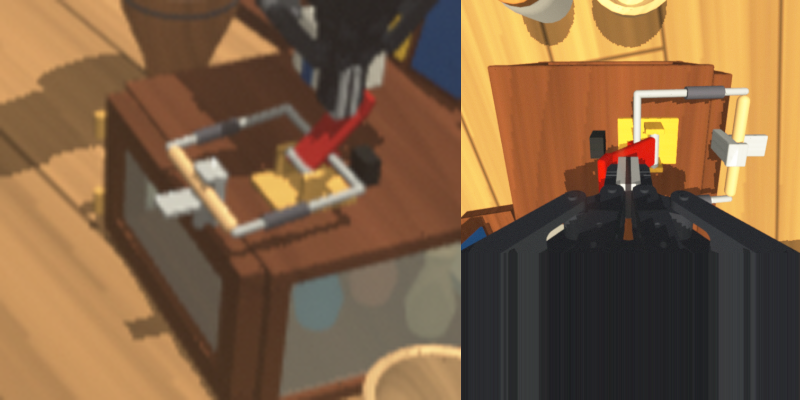

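The lever is down to about 0.8 rad, with the bar drawn up against the keeper under the lip and the fingers on the lever face. Now I'll press it home.

```bash
python3 -m creep '[0,-0.004,0.004,0,0,-0.003,0.004,0,0,-0.003,0.004,0,0,-0.002,0.004,0,0,-0.002,0.004,0,0,-0.001,0.004,0]'; python3 -m creep '[0,-0.002,0.004,0,0,-0.002,0.004,0,0,0,0.004,0,0,0,0,0]'; python3 -c "from h import *;st()"
```

```text
t: 13.55
position: [639.0, -164.9, 167.6]
orientation: [-2.014, 2.411, -0.001]
contact_force: [0.9, 0.0, 1.3]
finger_gap: -0.001
finger_force: 0.4
t: 13.95
position: [642.6, -165.6, 157.0]
orientation: [-2.014, 2.41, -0.002]
contact_force: [-2.1, 1.9, 4.3]
finger_gap: -0.001
finger_force: 2.8
t 13.95 case [ -4.3 -51.2 157. ] yaw -1.749 tilt -1.000 gap -0.00 ff 2.8 F [-2.1  1.9  4.3] q [-0.02  0.51  0.3   0.   -1.36 -0.16]
```

```bash
python3 -m creep '[0,0,0.002,0,0,0,0.002,0,0,0,0,0]'; python3 -m creep '[0,0,-0.006,0,0,0,-0.02,0,0,0,-0.04,0,0,0,-0.045,0,0,0.03,-0.03,0,0,0.045,0,0,0,0.045,0,0,0,0.045,0,0,0,0.045,0,0,0,0,0,0]'; python3 - <<'E'
from h import *
st();np.set_printoptions(precision=1,suppress=True)
def world(x,y,z):
    c,s=np.cos(YAW),np.sin(YAW);return [C[0]+c*x-s*y,C[1]+s*x+c*y,z]
I={n:snapshot(n) for n in("scene","side")}
R={}
for n,im in I.items():
    cv2.imwrite(f"pics/{n}_end.png",im)
    h=cv2.cvtColor(im,cv2.COLOR_BGR2HSV);m=(((h[...,0]<5)|(h[...,0]>175))&(h[...,1]>200)&(h[...,2]>110)).astype(np.uint8)
    k=proj(n,world(-14,-50,157)).astype(int);q=np.zeros_like(m);q[k[1]-30:k[1]+30,k[0]-30:k[0]+30]=1;m*=q
    ys,xs=np.nonzero(m);R[n]=(xs.mean(),ys.mean());print(n,"red px",m.sum(),"centroid",R[n],"expected flat",proj(n,world(-14,-50,157)))
    d=cv2.absdiff(im,cv2.imread(f"pics/{n}0.png")).max(2)>40
    print(" changed frac of house:",[ (nm,int(d[int(v)-4:int(v)+5,int(u)-4:int(u)+5].sum())) for nm,(u,v) in dict(house=proj(n,world(48,72,185)),mortar=proj(n,[589,-322,70]),jar=proj(n,[704,-328,60]),drum=proj(n,[691,108,150])).items()])
print("lever centre case",tocase(tri(ray("scene",R["scene"]),ray("side",R["side"]))[0]))
for k,p in dict(bar=(-118,-50+32,154)).items():
    for n in I: u,v=proj(n,world(*p)).round().astype(int); print(n,k,I[n][v-3:v+4,u].tolist())
E
```

```text
t: 14.25
position: [642.7, -165.7, 156.7]
orientation: [-2.014, 2.408, -0.006]
contact_force: [-7.3, 4.9, 19.9]
finger_gap: 0.003
finger_force: 9.6
t: 15.25
position: [431.2, -127.9, 294.0]
orientation: [-2.014, 2.41, -0.001]
contact_force: [0.1, 0.6, 0.7]
finger_gap: 0.001
finger_force: 0.0
t 15.25 case [-219.1  -51.9  294. ] yaw -1.749 tilt -1.000 gap 0.00 ff 0.0 F [0.1 0.6 0.7] q [ 0.06  0.04  0.01 -0.   -1.54 -0.24]
scene red px 0 centroid (np.float64(nan), np.float64(nan)) expected flat [236.5 245.2]
 changed frac of house: [('house', 0), ('mortar', 0), ('jar', 0), ('drum', 0)]
side red px 0 centroid (np.float64(nan), np.float64(nan)) expected flat [410.8 238.7]
 changed frac of house: [('house', 1), ('mortar', 0), ('jar', 0), ('drum', 0)]
lever centre case [nan nan nan]
scene bar [[111, 160, 201], [111, 159, 200], [118, 165, 205], [164, 214, 248], [165, 213, 247], [139, 185, 219], [94, 131, 163]]
side bar [[145, 214, 246], [140, 208, 243], [131, 193, 235], [118, 174, 221], [102, 149, 190], [81, 117, 151], [64, 93, 125]]<stdin>:11: RuntimeWarning: Mean of empty slice.
  ret = ret.dtype.type(ret / rcount)
```

```bash
python3 - <<'E'
from h import *
def world(x,y,z):
    c,s=np.cos(YAW),np.sin(YAW);return [C[0]+c*x-s*y,C[1]+s*x+c*y,z]
R={}
for n in("scene","side"):
    im=cv2.imread(f"pics/{n}_end.png").astype(int);m=(im[...,2]>110)&(im[...,1]<65)&(im[...,0]<70)
    k=proj(n,world(-14,-50,157)).astype(int);q=np.zeros_like(m);q[k[1]-35:k[1]+35,k[0]-35:k[0]+35]=1;m&=q
    ys,xs=np.nonzero(m);print(n,m.sum(),xs.mean(),ys.mean());R[n]=(xs.mean(),ys.mean())
    def colr(p): u,v=proj(n,p).round().astype(int);return im[v,u].tolist()
    print([ (x,colr(world(x,-50,157))) for x in(-30,-15,0,12)], "bar",[(x,colr(world(x,-22,154))) for x in(-128,-123,-118,-113,-108)])
print(tocase(tri(ray("scene",R["scene"]),ray("side",R["side"]))[0]))
E
```

```text
scene 53 234.79245283018867 250.81132075471697
[(-30, [64, 71, 210]), (-15, [62, 67, 208]), (0, [63, 68, 207]), (12, [61, 67, 205])] bar [(-128, [111, 160, 201]), (-123, [142, 189, 226]), (-118, [169, 218, 253]), (-113, [139, 184, 218]), (-108, [84, 118, 151])]
side 231 414.9307359307359 238.74025974025975
[(-30, [52, 61, 207]), (-15, [51, 61, 206]), (0, [51, 59, 205]), (12, [50, 60, 203])] bar [(-128, [48, 69, 106]), (-123, [55, 83, 121]), (-118, [102, 149, 190]), (-113, [149, 218, 246]), (-108, [97, 117, 140])]
[ -1.59590117 -46.95740187 151.72759517]
```

Both views show red all along where the flat lever should lie, and the bar is at the keeper seat, so the latch is closed.

```bash
python3 -c "from plant import *;print(hand_in())"
```

```text
the job is handed in; nothing more can be done
None
```

The job is handed in at about 15 s of the 62 s allowed: the door is shut in its catch, the bail bar is at the keeper seat, the lever is pressed flat, and camera checks of the house, mortar, jar and drum showed no movement (the box, bowl and spoon weren't checked).

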